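Seat a sample tube in the sprung V cradle, slide it to the stop and hold it pressed

TASK

Take the glass sample tube with the blue sleeve out of the white rack and lay it in the V of the sprung cradle on the light bench, a finger's width (15 to 20 mm) short of the red end stop, pressing it down so that it bears on both faces of the V and the cradle sinks by about half of its travel. Keeping it pressed like that, slide it along the V until its end meets the stop, and finish while still holding it pressed there, with the gripper on it. Never push the cradle right down to the bottom, and leave everything else where it is.

Things in the scene. Friction and masses are not known exactly. Their poses are not given: they have to be found in the camera images.
- tube_center (a point): The tube to load: glass and steel cylinder 26 mm in diameter, 160 mm long, 90 to 180 g, with a blue sleeve 36 mm long round its middle, where it is gripped. The point is its centre, on the axis half-way along; x runs along the tube (either end may go first). It lies level in one of the rack's two places, along the rack's x, its axis 45 mm above the table.
- other_tube_center (a point): The same kind of tube with an orange sleeve, in the other place of the rack; stays there. The point is its centre, x along it.
- rack: White rack fixed to the table, base 130 x 190 x 12 mm; origin under its centre, x along the tubes. Places at y = +42.5 and -42.5 mm; each tube lies on two bars 12 mm thick centred at x = -52 and +52 mm (top z = 32 mm), between pegs up to z = 44 mm, 17.5 mm either side of its axis. The 92 mm between the bars are free for the fingers, down to z = 12 mm.
- bench: Light bench fixed to the table: aluminium base plate 270 x 100 x 12 mm that carries the sprung cradle, and at its +x end a grey detector head (x = 105 to 155 mm, 64 mm wide, top at z = 87 mm). Origin on the table under the middle of the cradle; x runs along the V, towards the stop and the detector; z up.
- seat (a point): Point on the moving cradle where the tube's centre lies when it is seated in the V with its end against the stop; x along the V towards the stop, y across it, z up. 75 mm above the table with the cradle up; sinks with it. Between the V's two saddles 92 mm are free for the fingers, down to a bridge 34 mm below the point.
- cradle (a joint): How far the sprung cradle is pushed down, in m: 0 is up, 0.016 the bottom. It does not sink under the tube's weight alone: the spring needs 2.5 N (tube's weight included) to begin to move and 0.5 N more per mm, 6.5 N at half travel. The cradle also floats sideways (y) up to 6 mm against a soft spring of 0.8 N/mm, so that the V can settle under a slightly misplaced tube.
- vee (a point): Bottom of the V (where its two faces would meet), on the cradle 23 mm under seat, axes as seat. The V is brass, on two saddles each 24 mm long centred at x = -58 and +58 mm; it opens upward, its left (+y) and right (-y) faces stand 70 degrees apart; its mouth is about 44 mm wide, 9 mm above the seated tube's axis.
- stop (a point): Middle of the face of the red end stop on the cradle, 80 mm along x from seat, level with the seated tube's axis; axes as seat. The plate is 30 mm wide and reaches 6 mm above the point.
There are look-alikes about, which are no part of the job. What is shaped like the part that bears tube_center but green or pink is not meant.

How it is judged:
By the outcome, as a careful person would: the job done as asked, in the order asked, and still so for the second after the job is handed in, while the arm keeps its last pose, push and grip.
It also fails if it takes over 42 s, if anything falls off the work surface, if the arm or the gripper's body presses on something with over 40 N, if the wrist force passes 120 N, or if a joint passes its speed limit or range.

ROBOT

A 7-joint arm with a two-finger parallel gripper is mounted at the origin on the work surface. World frame = base frame: x ahead of the robot, y to its left, z up, the work surface at z = 0. Lengths are in m, angles in rad, forces in N, time in s.
With the tool pointing down it reaches from about 0.425 to 0.875 m from the base axis. Payload 4.7 kg.
Tool frame: the origin (TCP) lies between the finger pads; the fingertips stand 14 mm ahead of it and the grasp point (between the pads) lies 5 mm behind it; z points along the fingers, y is the line along which they close (so a half turn about z gives the same grasp; the last joint's range is limited). The gripper opens to 87 mm and grips with 3 to 60 N. Pads are 19 mm wide; open, the fingers measure 117 mm over their backs; the gripper's body (75 mm by 190 mm) begins 51 mm behind the grasp point.
Start: joints at [1.203, 0.321, -0.07, 1.45, 0.023, 1.371, -0.057], TCP at [0.242, -0.603, 0.237] pointing down, gripper open.
Joint ranges: [-2.86, 2.86], [-0.3, 2.09], [-1.38, 1.24], [0.06, 2.45], [-1.56, 4.7], [0.09, 2.05], [-2.69, 2.69]. Speed limits (rad/s): [2.57, 2.57, 3.14, 3.14, 3.14, 3.14, 3.14].

INTERFACE

Orientations are given as a rotation vector (axis times angle).
In Python, from bench import ctrl gives the robot as it stands.
- The arm moves only by the tool step_arm, never from a script. Its argument "commands" is a list of rows, each an object with "travel": the shift along the tool's x, y, z in m, a list of three; "turn": the turn, a rotation vector about the tool's x, y, z in degrees, a list of three. A call has 1 to 5 rows; each row is the pose to reach, as a shift and turn from the pose commanded when the call began, along the tool's axes at that moment; what a row does not reach only later rows make up. A row lasts 1/10 s, in which the tool goes at most 50 mm and 8.59 degrees, less where a joint would pass 70% of its speed; a pose out of reach is approached as far as the arm can. A call with a gripper value outside its range is refused whole. "gripper" is the opening, from 0 (shut) to 1 (fully open), set as the call begins (left out, the last holds). The fingers move at their own pace and stop on an object; "force" is the grip in N (left out, the last holds). Time passes only in rows, so rows that repeat a pose let the fingers close. It gives the time, the measured TCP pose, the force, the opening and the grip force at its end, in the units of the state.
- ctrl.get_state(): the state, without advancing time (a new reading comes with each control period).
- ctrl.get_image(name): name is "side" or "top" or "wrist"; returns the picture (400x640x3 uint8, red, green, blue); there is no depth.
- ctrl.camera_model(name): a dict with "fx", "fy", "cx", "cy" (pixels), "R" (3x3) and "t" (3): a world point X has camera coordinates R X + t; the wrist camera has in their place "T_tool_cam" (4x4, takes a point from camera to tool coordinates, whose origin is the TCP and whose axes are the flange's). Camera axes: x right, y down, z forward; pixel columns grow to the right and rows downward; lengths in m; the calibration is good to about 2 mm. A picture is of the moment at which its call begins: read the wrist's pose just before it. camera_model takes no time and is no camera call.
- ctrl.close_job(): hands the job in; it is judged then, once.
The state is a dict: "time": time; "joint_positions": joint angles; "qd": joint speeds; "joint_torque": joint torques, N m; "position": TCP position; "tool_rot": TCP orientation; "ft_force": force on the tool from outside, world axes, zero at the start; "torque": the same for the moment, N m; "grip_width": opening from 0.0 (shut) to 1.0 (fully open); "grip_force": force on a finger pad.
Only numpy, scipy, OpenCV 4.12 (cv2) and the standard library are available. Lean on these libraries where they do the work, as an engineer would, in place of code of your own. Each camera call takes 0.05 s, during which the arm holds its last target. There are 200 camera calls.

## Working session

There is one attempt and no reset: what is moved stays moved. The work goes in short steps, Python scripts to look and compute and a tool call to move; the robot and the scene stay as the last step left them, time stands still between calls to the robot, and variables do not carry over. Pictures are saved under pics/ and viewed, at most 10 in all, crops included, and the job is handed in when it is done.

Besides the shell and the picture viewer there is one more tool, called in YAML: its name, and indented under it one key for each argument. step_arm: Moves the arm, as the interface text tells. Its arguments: {"type":"object","properties":{"commands":{"type":"array"},"gripper":{"type":"number"},"force":{"type":"number"}},"required":["commands"]}

```bash
mkdir -p pics; ls
cat > h.py <<'E'
import numpy as np, cv2
from bench import ctrl
from scipy.spatial.transform import Rotation as Ro
def cam(name, st=None):
    m=ctrl.camera_model(name)
    K=np.array([[m['fx'],0,m['cx']],[0,m['fy'],m['cy']],[0,0,1]])
    if 'R' in m:
        R=np.array(m['R']);t=np.array(m['t']); return K,R.T,-R.T@t
    T=np.array(m['T_tool_cam']);Rt=Ro.from_rotvec(st['tool_rot']).as_matrix();p=np.array(st['position'])
    return K,Rt@T[:3,:3],Rt@T[:3,3]+p
def ray(c,uv,z):
    K,R,o=c; d=R@np.linalg.solve(K,np.array([uv[0],uv[1],1.]))
    return o+d*(z-o[2])/d[2]
def proj(c,X):
    K,R,o=c; q=K@(R.T@(np.array(X)-o)); return q[:2]/q[2]
def snap(name,f):
    im=ctrl.get_image(name); cv2.imwrite('pics/'+f,cv2.cvtColor(im,cv2.COLOR_RGB2BGR)); return im
E
python3 - <<'E'
from h import *
st=ctrl.get_state();print(st)
for n in('top','side'):
    im=snap(n,n+'0.png'); K,R,o=cam(n); print(n,o,R[:,2],K[0,0])
a=snap('wrist','w0.png');K,R,o=cam('wrist',st);print(o,R);print(ctrl.camera_model('wrist'))
E
```

```text
pics
{'time': 0.0, 'joint_positions': array([ 1.203095  ,  0.32182272, -0.07009032,  1.45170535,  0.02261791,
        1.37080986, -0.05689485]), 'qd': array([-5.37351144e-04,  6.43797931e-04,  1.19195397e-03,  2.24637887e-04,
       -3.04101628e-04,  1.39009844e-03, -1.36927176e-05]), 'joint_torque': array([ 1.45265824e-05, -4.91295648e+01, -4.04059617e-01, -3.12526917e+01,
       -6.40310207e-02,  4.35569545e-02,  1.50228575e-04]), 'position': array([ 0.24193331, -0.60270927,  0.2354465 ]), 'tool_rot': array([-3.08264554e+00, -5.95805880e-01,  7.61963846e-04]), 'ft_force': array([ 0.55964743, -0.87573966, -0.01027697]), 'torque': array([0.00015687, 0.00287722, 0.03153137]), 'grip_force': 0.0, 'grip_width': 0.9967685950913265}
top [0.34784016 0.07642893 0.9110167 ] [ 0.07832473 -0.01743405 -0.99677545] 380.0507012393471
side [0.35256098 1.00396107 0.78343047] [ 0.0717582  -0.79247674 -0.60566605] 480.3224917734594
[ 0.31947163 -0.57219327  0.38235157] [[ 0.37305154 -0.88377475 -0.28244423]
 [-0.92780762 -0.35611954 -0.11113909]
 [-0.00236199  0.30351452 -0.95282389]]
{'fx': 348.37674237140124, 'fy': 348.37674237140124, 'cx': 315.90919945576513, 'cy': 198.47958536336364, 'T_tool_cam': array([[ 4.50509021e-04, -9.52861498e-01, -3.03405277e-01,
         8.33080527e-02],
       [ 9.99999816e-01,  5.52848192e-04, -2.51409006e-04,
         2.88128840e-04],
       [ 4.07295021e-04, -3.03405108e-01,  9.52861572e-01,
        -1.46915622e-01],
       [ 0.00000000e+00,  0.00000000e+00,  0.00000000e+00,
         1.00000000e+00]])}
```

View pics/top0.png

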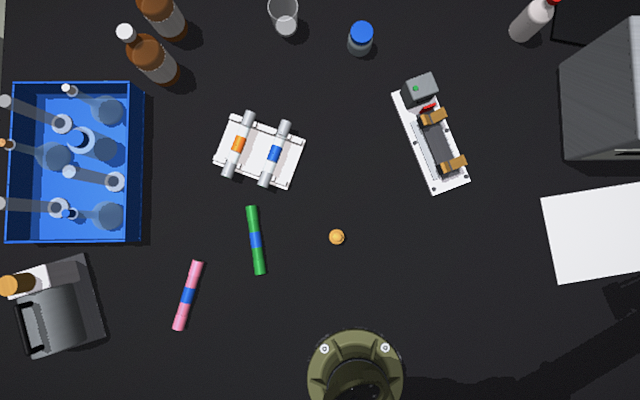

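View pics/side0.png

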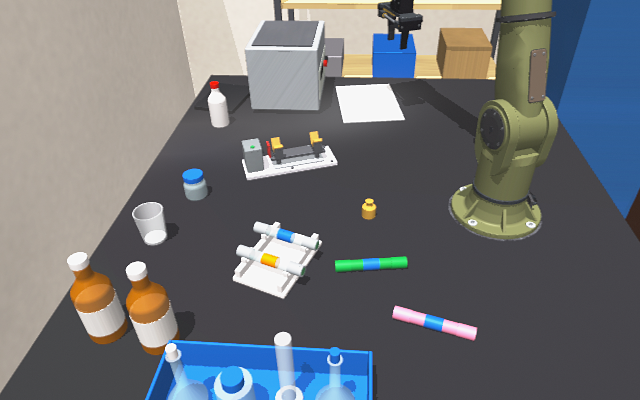

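The top view shows the blue-sleeved tube at about (273,153), the orange one at (238,144), and the bench near (432,140) with its detector and stop at the far (+x) end. The side view agrees.

Run:
```python
from h import *
st=ctrl.get_state();print('cur',st['position'])
im=cv2.cvtColor(cv2.imread('pics/top0.png'),cv2.COLOR_BGR2HSV); c=cam('top')
def blob(lo,hi,box,z,name,top=None):
    x0,y0,x1,y1=box; m=np.zeros(im.shape[:2],np.uint8)
    m[y0:y1,x0:x1]=cv2.inRange(im,lo,hi)[y0:y1,x0:x1]
    n,l,s,ce=cv2.connectedComponentsWithStats(m)
    for i in range(1,n):
        if s[i,4]>15:
            print(name,s[i,4],ce[i].round(1),ray(c,ce[i],z).round(4))
    return m
blob((100,120,60),(125,255,255),(205,105,310,195),.052,'blue')
blob((5,120,60),(22,255,255),(205,105,310,195),.052,'orange')
m=blob((8,100,40),(28,255,255),(385,60,480,200),.075,'saddle')
blob((0,130,60),(6,255,255),(385,60,480,200),.08,'red')
mm=cv2.inRange(im,(0,0,170),(180,40,255)); k=np.zeros_like(mm);k[105:195,205:310]=mm[105:195,205:310]
r=cv2.minAreaRect(cv2.findNonZero(k));P=[ray(c,q,.02) for q in cv2.boxPoints(r)];print('rack',r,np.round(P,3))
k[:]=0;k[60:200,385:480]=mm[60:200,385:480]
r=cv2.minAreaRect(cv2.findNonZero(k));P=[ray(c,q,.012) for q in cv2.boxPoints(r)];print('bench',r,np.round(P,3))
I=cv2.imread('pics/top0.png')
cv2.imwrite('pics/crop.png',np.hstack([cv2.resize(I[100:200,205:310],None,fx=3.8,fy=3.8),cv2.resize(I[60:160+40,385:490],None,fx=2.714,fy=2.714)[:380]]))
```

```text
cur [ 0.24198326 -0.60285531  0.23571969]
blue 159 [274.2 153. ] [0.5175 0.1789 0.052 ]
orange 163 [238.4 143.6] [0.5398 0.2605 0.052 ]
saddle 182 [438.4 114.6] [ 0.5978 -0.1937  0.075 ]
saddle 97 [425.3 119.5] [ 0.5869 -0.1636  0.075 ]
saddle 173 [458.  161.8] [ 0.49   -0.2341  0.075 ]
saddle 93 [444.7 167. ] [ 0.4785 -0.2038  0.075 ]
red 49 [427.2 107. ] [ 0.6139 -0.1673  0.08  ]
rack ((259.01947021484375, 148.92617797851562), (84.89895629882812, 69.68026733398438), 14.743562698364258) [[0.48  0.335 0.02 ]
 [0.642 0.295 0.02 ]
 [0.588 0.1   0.02 ]
 [0.427 0.143 0.02 ]]
bench ((429.4246826171875, 134.4657440185547), (116.80706787109375, 44.241554260253906), 69.44395446777344) [[ 0.685 -0.093  0.012]
 [ 0.723 -0.196  0.012]
 [ 0.453 -0.286  0.012]
 [ 0.417 -0.185  0.012]]
```

View pics/crop.png

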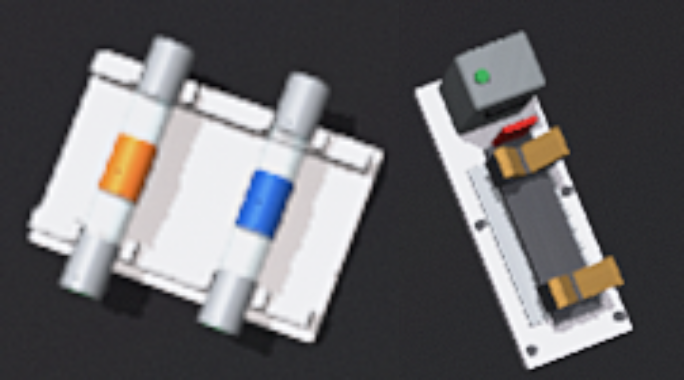

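The crop confirms it: both tubes lie along the rack at about -15° heading, and the bench's V heads about +20°, with the red stop at the upper end. First move: above the bench, for a close look on the way.

step_arm:
  commands:
    - {"travel":[0.02,-0.012,0],"turn":[0,0,0]}
    - {"travel":[0.06,-0.037,0],"turn":[0,0,0]}
    - {"travel":[0.1,-0.062,0],"turn":[0,0,0]}
    - {"travel":[0.14,-0.087,0],"turn":[0,0,0]}
    - {"travel":[0.18,-0.111,0],"turn":[0,0,0]}
  gripper: 0.65

```text
time: 0.65
position: [0.3686, -0.4313, 0.2363]
tool_rot: [-3.084, -0.596, 0.0]
ft_force: [0.0, -0.2, 0.2]
grip_width: 0.68
grip_force: 0.0
```

step_arm:
  commands:
    - {"travel":[0.04,-0.025,0],"turn":[0,0,0]}
    - {"travel":[0.08,-0.05,0],"turn":[0,0,0]}
    - {"travel":[0.12,-0.075,0],"turn":[0,0,0]}
    - {"travel":[0.16,-0.1,0],"turn":[0,0,0]}
    - {"travel":[0.2,-0.124,0],"turn":[0,0,0]}

```text
time: 1.15
position: [0.5079, -0.2418, 0.2365]
tool_rot: [3.084, 0.596, -0.0]
ft_force: [0.4, -0.5, 0.4]
grip_width: 0.648
grip_force: 0.0
```

step_arm:
  commands:
    - {"travel":[0.03,-0.02,0],"turn":[0,0,0]}
    - {"travel":[0.047,-0.029,0],"turn":[0,0,0]}
    - {"travel":[0.047,-0.029,0],"turn":[0,0,0]}
    - {"travel":[0.047,-0.029,0],"turn":[0,0,0]}

```text
time: 1.55
position: [0.5395, -0.1998, 0.2362]
tool_rot: [3.084, 0.596, -0.002]
ft_force: [-0.5, -0.9, -0.7]
grip_width: 0.65
grip_force: 0.0
```

Run:
```python
from h import *
st=ctrl.get_state();print(st['time'],st['position'],st['tool_rot'],st['ft_force'])
I=snap('wrist','w1.png'); np.save('st1.npy',st,allow_pickle=True)
```

```text
1.55 [ 0.53948351 -0.19978554  0.23615487] [ 3.08413531e+00  5.96196429e-01 -2.02526788e-03] [-0.454386   -0.88011989 -0.74566237]
```

View pics/w1.png

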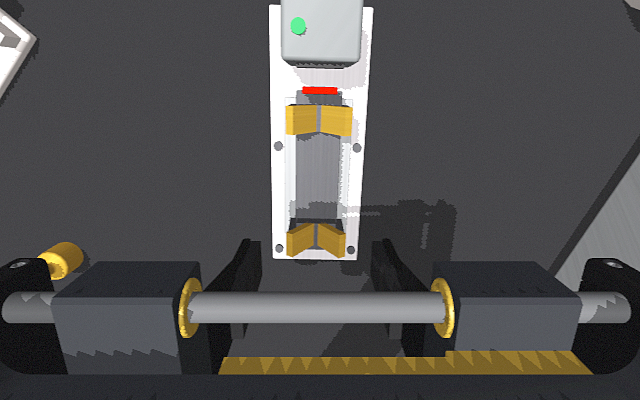

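The wrist view shows the bench nearly upright in the picture: stop at (319,90), saddle grooves at about (318,120) and (316,240).

Run:
```python
from h import *
st=np.load('st1.npy',allow_pickle=True).item(); c=cam('wrist',st)
I=cv2.imread('pics/w1.png'); H=cv2.cvtColor(I,cv2.COLOR_BGR2HSV)
m=cv2.inRange(H,(12,120,60),(30,255,255)); m[:95]=0;m[262:]=0;m[:,:270]=0;m[:,370:]=0
n,l,s,ce=cv2.connectedComponentsWithStats(m)
for i in range(1,n):
    if s[i,4]>40: print('sad',s[i],ce[i].round(1))
r=cv2.inRange(H,(0,150,60),(8,255,255));r[130:]=0;r[:,:250]=0;r[:,400:]=0
n,l,s,ce=cv2.connectedComponentsWithStats(r)
for i in range(1,n):
    if s[i,4]>40: print('red',s[i],ce[i].round(1)); rs=s[i];rc=ce[i]
for y in (112,122,130,232,240,248):
    row=np.where(m[y])[0]; g=[x for x in range(row.min(),row.max()) if not m[y,x]]
    G=cv2.cvtColor(I,cv2.COLOR_BGR2GRAY)[y].astype(int)
    print(y,row.min(),row.max(),'gap',g,G[308:330])
    print('  mouth mid',((ray(c,(row.min(),y),.084)+ray(c,(row.max()+1,y),.084))/2).round(4), 'groove', ray(c,(np.mean(g) if g else 317,y),.053).round(4))
print('stop face', ray(c,(rc[0],rs[1]+rs[3]),.081), 'upper edge',ray(c,(rc[0],rs[1]),.081))
```

```text
sad [286 105  31  30 861] [300.4 118.8]
sad [321 105  32  31 879] [336.1 119.8]
sad [287 223  27  34 691] [299.7 238.6]
sad [318 223  28  35 713] [331.3 239.5]
red [302  87  36   8 243] [319.4  90. ]
112 286 351 gap [316, 317, 318, 319, 320] [155 153 153 153 152 155 156 154 154 149 143 146 151 178 178 179 179 178
 177 178 179 178]
  mouth mid [ 0.5996 -0.1786  0.084 ] groove [ 0.5974 -0.1788  0.053 ]
122 286 351 gap [316, 317, 318, 319, 320] [153 153 152 153 153 154 155 154 152 144 146 143 159 176 177 179 175 178
 175 177 175 176]
  mouth mid [ 0.592  -0.1817  0.084 ] groove [ 0.5891 -0.1822  0.053 ]
130 286 350 gap [316, 317, 318, 319, 320] [151 154 153 156 156 156 155 161 159 147 145 142 168 181 182 180 178 179
 178 178 179 182]
  mouth mid [ 0.5857 -0.1838  0.084 ] groove [ 0.5822 -0.1849  0.053 ]
232 287 343 gap [314, 315, 316, 317] [130 131 130 125 127 123 102  87  94 108 123 130 134 133 132 132 130 130
 130 130 130 129]
  mouth mid [ 0.4978 -0.2164  0.084 ] groove [ 0.4855 -0.2213  0.053 ]
240 287 344 gap [313, 314, 315, 316, 317] [126 123 125 124 123 114  95  93  88 113 130 131 127 128 130 130 130 129
 130 129 130 130]
  mouth mid [ 0.4905 -0.2198  0.084 ] groove [ 0.4769 -0.2241  0.053 ]
248 287 344 gap [308, 309, 310, 311, 312, 313, 314, 315, 316, 317, 318, 319, 320, 321, 322] [ 87  74  83  85  82  83  84  82  84  83  79  83  82  75  95 121 130 124
 127 127 130 128]
  mouth mid [ 0.4828 -0.2229  0.084 ] groove [ 0.4685 -0.2275  0.053 ]
stop face [ 0.61228259 -0.17388951  0.081     ] upper edge [ 0.61815022 -0.17150886  0.081     ]
```

step_arm:
  commands:
    - {"travel":[0.006,-0.018,0],"turn":[0,0,3]}
    - {"travel":[0.018,-0.055,0],"turn":[0,0,7]}
    - {"travel":[0.032,-0.098,0],"turn":[0,0,12]}
    - {"travel":[0.046,-0.14,0],"turn":[0,0,16]}
    - {"travel":[0.06,-0.18,0],"turn":[0,0,20]}

```text
time: 2.1
position: [0.5279, -0.0104, 0.2366]
tool_rot: [3.14, 0.041, 0.0]
ft_force: [0.9, 0.5, 0.5]
grip_width: 0.65
grip_force: 0.0
```

step_arm:
  commands:
    - {"travel":[-0.001,-0.04,0],"turn":[0,0,4]}
    - {"travel":[-0.002,-0.08,0],"turn":[0,0,8]}
    - {"travel":[-0.003,-0.12,0],"turn":[0,0,12]}
    - {"travel":[-0.004,-0.16,0],"turn":[0,0,15]}
    - {"travel":[-0.005,-0.19,0],"turn":[0,0,17]}

```text
time: 2.6
position: [0.5173, 0.1804, 0.2367]
tool_rot: [3.113, -0.419, 0.001]
ft_force: [1.1, -0.2, -0.4]
grip_width: 0.651
grip_force: 0.0
```

step_arm:
  commands:
    - {"travel":[0,0,0.04],"turn":[0,0,0]}
    - {"travel":[0,0,0.07],"turn":[0,0,0]}
    - {"travel":[0,0,0.07],"turn":[0,0,0]}
    - {"travel":[0,0,0.07],"turn":[0,0,0]}

```text
time: 3.0
position: [0.5179, 0.1783, 0.1668]
tool_rot: [3.113, -0.417, -0.001]
ft_force: [-0.2, -0.1, 1.3]
grip_width: 0.646
grip_force: 0.0
```

Run:
```python
from h import *
st=ctrl.get_state();print(st['time'],st['position'],st['tool_rot'],st['ft_force'])
I=snap('wrist','w2.png'); np.save('st2.npy',st,allow_pickle=True)
```

```text
3.0 [0.51785471 0.178282   0.16682012] [ 3.11301993e+00 -4.17459585e-01 -6.53198858e-04] [-0.22489569 -0.09011715  1.32616997]
```

View pics/w2.png

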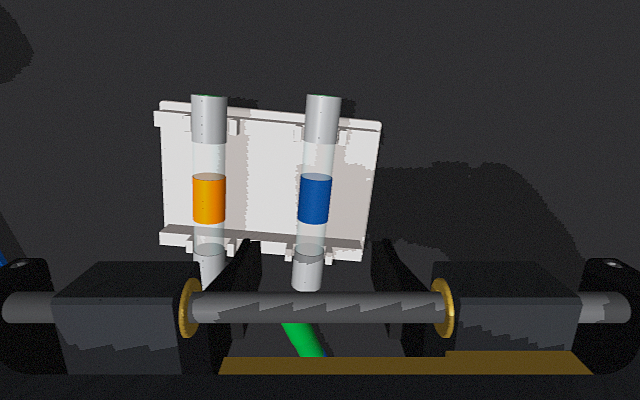

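The view shows the tube with the blue sleeve at (314,200), far end (323,95), near end (307,290). Measuring its axis from these.

Run:
```python
from h import *
st=np.load('st2.npy',allow_pickle=True).item(); c=cam('wrist',st)
I=cv2.imread('pics/w2.png'); H=cv2.cvtColor(I,cv2.COLOR_BGR2HSV)
def sleeve(lo,hi):
    m=cv2.inRange(H,lo,hi);m[:160]=0;m[235:]=0;m[:,:150]=0;m[:,380:]=0
    P=[]
    for y in range(180,218,4):
        r=np.where(m[y])[0]; P.append((ray(c,(r.min(),y),.045)+ray(c,(r.max()+1,y),.045))/2)
    ys=np.where(m.any(1))[0]; mx=np.where(m)[1].mean()
    a=ray(c,(mx,ys[0]),.055);b=ray(c,(mx,ys[-1]+1),.055); print('sleeve ends',a,b,np.linalg.norm(a-b),'mid',(a+b)/2)
    P=np.array(P);d=P[0]-P[-1];print('axis pts',P[0].round(4),P[-1].round(4),'heading',np.degrees(np.arctan2(d[1],d[0])));return P.mean(0)
b=sleeve((100,100,40),(130,255,255));o=sleeve((5,120,60),(22,255,255));d=o-b
print('blue',b,'orange',o,'rack heading',np.degrees(np.arctan2(d[1],d[0]))-90,np.linalg.norm(d))
for e in((323,95),(307,290)):print(ray(c,e,.045))
```

```text
sleeve ends [0.53731267 0.17395643 0.055     ] [0.49773453 0.1848221  0.055     ] 0.04104257003598435 mid [0.5175236  0.17938926 0.055     ]
axis pts [0.5305 0.1737 0.045 ] [0.5017 0.1845 0.045 ] heading -20.601705060493543
sleeve ends [0.55838697 0.25119872 0.055     ] [0.51980709 0.26568414 0.055     ] 0.04120964865567796 mid [0.53909703 0.25844143 0.055     ]
axis pts [0.5529 0.2559 0.045 ] [0.5242 0.2671 0.045 ] heading -21.314000751487498
blue [0.51624647 0.17914719 0.045     ] orange [0.5387069  0.26145197 0.045     ] rack heading -15.263972422636485 0.08531440364774755
[0.59179841 0.15204858 0.045     ]
[0.43586277 0.20815605 0.045     ]
```

step_arm:
  commands:
    - {"travel":[-0.002,0,0.03],"turn":[0,0,3]}
    - {"travel":[-0.002,0,0.07],"turn":[0,0,5]}
    - {"travel":[-0.002,0,0.1],"turn":[0,0,5]}
    - {"travel":[-0.002,0,0.12],"turn":[0,0,5]}
    - {"travel":[-0.002,0,0.127],"turn":[0,0,5]}

```text
time: 3.55
position: [0.5159, 0.1796, 0.0392]
tool_rot: [3.092, -0.551, -0.001]
ft_force: [-0.9, -0.2, -1.1]
grip_width: 0.647
grip_force: 0.0
```

step_arm:
  commands:
    - {"travel":[0,0,0],"turn":[0,0,0]}
    - {"travel":[0,0,0],"turn":[0,0,0]}

```text
time: 3.75
position: [0.5171, 0.1808, 0.0414]
tool_rot: [-3.092, 0.55, -0.005]
ft_force: [0.8, 0.4, 0.3]
grip_width: 0.65
grip_force: 0.0
```

Run:
```python
from h import *
st=ctrl.get_state();print(st['time'],st['position'],st['tool_rot'],st['ft_force'])
I=snap('wrist','w3.png'); np.save('st3.npy',st,allow_pickle=True)
```

```text
3.75 [0.51713927 0.1808114  0.04141938] [-3.09193658  0.54950905 -0.00459871] [0.75325314 0.38982621 0.30678973]
```

View pics/w3.png

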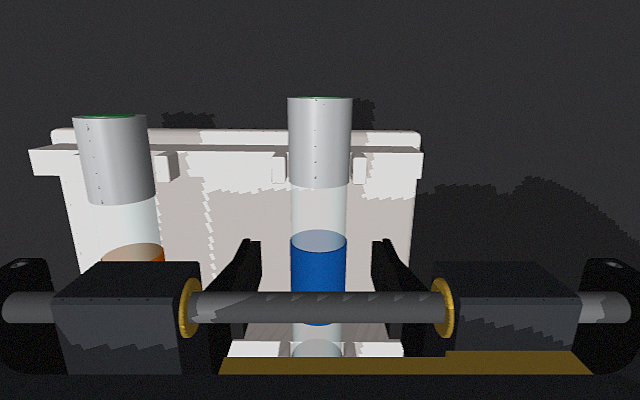

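The tube stands upright and centred between the fingers at column 319, and its sleeve spans rows 232–325. Closing, while I compute the along-tube offset.

step_arm:
  commands:
    - {"travel":[0,0,0],"turn":[0,0,0]}
    - {"travel":[0,0,0],"turn":[0,0,0]}
    - {"travel":[0,0,0],"turn":[0,0,0]}
    - {"travel":[0,0,0],"turn":[0,0,0]}
    - {"travel":[0,0,0],"turn":[0,0,0]}
  gripper: 0.1
  force: 35

```text
time: 4.3
position: [0.5155, 0.1805, 0.0396]
tool_rot: [3.093, -0.549, 0.0]
ft_force: [0.0, 0.5, 1.6]
grip_width: 0.29
grip_force: 35.0
```

Run:
```python
from h import *
st=np.load('st3.npy',allow_pickle=True).item(); c=cam('wrist',st)
Rt=Ro.from_rotvec(st['tool_rot']).as_matrix();p=st['position']
for n,uv,z in (('sleeve top far',(319,231),.058),('near',(319,326),.058),('tube far top',(319,97),.058)):
    print(n,(Rt.T@(ray(c,uv,z)-p)).round(4))
s=ctrl.get_state();print(s['grip_width'],s['grip_force'],s['position'],s['ft_force'])
```

```text
sleeve top far [ 0.0282  0.0018 -0.0165]
near [-0.0174  0.0019 -0.0166]
tube far top [ 0.0804  0.0016 -0.0164]
0.2896309781765923 35.04922337830067 [0.51549727 0.18050073 0.03956036] [0.01094487 0.49872025 1.59711405]
```

The tube's end is 80 mm ahead of the TCP, so it is gripped at its centre. Lifting it and carrying it over.

step_arm:
  commands:
    - {"travel":[0,0,-0.01],"turn":[0,0,0]}
    - {"travel":[0,0,-0.035],"turn":[0,0,0]}
    - {"travel":[0,0,-0.07],"turn":[0,0,0]}
    - {"travel":[0,0,-0.105],"turn":[0,0,0]}
    - {"travel":[0,0,-0.12],"turn":[0,0,0]}

```text
time: 4.8
position: [0.5171, 0.1815, 0.1634]
tool_rot: [-3.091, 0.548, -0.008]
ft_force: [0.0, -0.2, -0.6]
grip_width: 0.291
grip_force: 35.0
```

step_arm:
  commands:
    - {"travel":[0.008,0.018,0],"turn":[0,0,-2]}
    - {"travel":[0.025,0.055,0],"turn":[0,0,-6]}
    - {"travel":[0.042,0.095,0],"turn":[0,0,-11]}
    - {"travel":[0.06,0.136,0],"turn":[0,0,-15]}
    - {"travel":[0.078,0.178,0],"turn":[0,0,-20]}

```text
time: 5.3
position: [0.5269, -0.015, 0.1592]
tool_rot: [3.141, 0.003, -0.001]
ft_force: [1.0, 0.5, -1.0]
grip_width: 0.29
grip_force: 35.0
```

step_arm:
  commands:
    - {"travel":[-0.001,0.045,0],"turn":[0,0,-5]}
    - {"travel":[-0.003,0.09,0],"turn":[0,0,-10]}
    - {"travel":[-0.004,0.135,0],"turn":[0,0,-15]}
    - {"travel":[-0.006,0.175,0],"turn":[0,0,-19]}
    - {"travel":[-0.0065,0.194,0],"turn":[0,0,-20.6]}

```text
time: 5.8
position: [0.5188, -0.2125, 0.1587]
tool_rot: [3.092, 0.553, -0.003]
ft_force: [1.1, -0.1, -0.4]
grip_width: 0.288
grip_force: 35.0
```

step_arm:
  commands:
    - {"travel":[0,0,0.02],"turn":[0,0,0]}
    - {"travel":[0,0,0.05],"turn":[0,0,0]}
    - {"travel":[0,0,0.055],"turn":[0,0,0]}
    - {"travel":[0,0,0.055],"turn":[0,0,0]}
    - {"travel":[0,0,0.055],"turn":[0,0,0]}

```text
time: 6.3
position: [0.5213, -0.2074, 0.1055]
tool_rot: [3.091, 0.559, 0.002]
ft_force: [-0.1, -0.5, -0.6]
grip_width: 0.284
grip_force: 35.0
```

Run:
```python
from h import *
st=ctrl.get_state();print(st['time'],st['position'],st['tool_rot'],st['ft_force'],st['grip_width'])
I=snap('wrist','w4.png'); np.save('st4.npy',st,allow_pickle=True)
f=[]
for i in range(6): ctrl.get_image('wrist'); s=ctrl.get_state(); f.append(np.r_[s['ft_force'],s['position']])
print(np.round(f,4),np.mean(f,0).round(4))
```

```text
6.3 [ 0.52128341 -0.20736015  0.1055328 ] [3.09078668e+00 5.59008813e-01 1.66059115e-03] [-0.14270582 -0.54774496 -0.62385227] 0.2844944617573898
[[ 0.626  -0.8865 -1.3153  0.5216 -0.2076  0.1061]
 [-0.5461  0.103  -1.1758  0.5215 -0.2076  0.106 ]
 [-0.3916 -0.6284 -0.1186  0.5214 -0.2076  0.1058]
 [-0.0836 -0.724  -1.1892  0.5212 -0.2076  0.1056]
 [ 0.1239 -0.3    -1.5159  0.521  -0.2076  0.1054]
 [-0.8534  0.1498 -1.2718  0.5209 -0.2075  0.1052]] [-0.1875 -0.381  -1.0978  0.5213 -0.2076  0.1057]
```

View pics/w4.png

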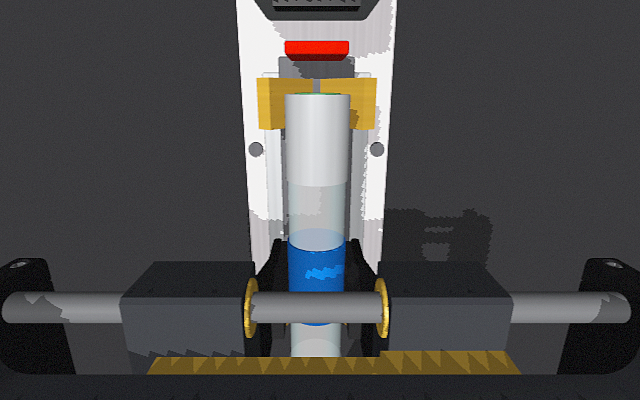

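The stop is at (317,48) with its face edge near row 53. The tube end is at (318,95), centred on the V's saddle (257–377).

Run:
```python
from h import *
st=np.load('st4.npy',allow_pickle=True).item(); c=cam('wrist',st)
Rt=Ro.from_rotvec(st['tool_rot']).as_matrix();p=st['position']
T=lambda uv,z:(Rt.T@(ray(c,uv,z)-p)).round(4)
I=cv2.imread('pics/w4.png'); H=cv2.cvtColor(I,cv2.COLOR_BGR2HSV)
print('red col', I[36:66:1,317,2].tolist())
r=cv2.inRange(H,(0,150,100),(8,255,255));r[80:]=0;x=np.where(r[45])[0];print('red',x.min(),x.max())
for row in(53,54,60): print('stop',row,T(((x.min()+x.max()+1)/2,row),.081))
m=cv2.inRange(H,(12,120,60),(30,255,255))
for y in(84,90):
    s=np.where(m[y,240:400])[0]+240;print('saddle',s.min(),s.max(),T(((s.min()+s.max()+1)/2,y),.084))
print('tube col',I[86:104,318,1].tolist())
for y in(120,160): print(I[y,278:296,1].tolist(),I[y,342:360,1].tolist())
print('tube end bottom/top',T((318,94),.0975),T((318,97),.1235),T((288,140),.1105),T((351,140),.1105))
print('heading',np.degrees(np.arctan2(Rt[1,0],Rt[0,0])), 'tilt',Rt[:,2])
```

```text
red col [198, 200, 199, 203, 166, 236, 247, 249, 248, 246, 246, 247, 244, 243, 242, 244, 243, 210, 113, 80, 87, 91, 88, 89, 94, 81, 82, 85, 84, 84]
red 285 348
stop 53 [0.0983 0.0007 0.0246]
stop 54 [0.0979 0.0007 0.0246]
stop 60 [0.0954 0.0007 0.0246]
saddle 257 375 [0.0849 0.0005 0.0216]
saddle 257 375 [0.0822 0.0005 0.0216]
tube col [128, 123, 126, 125, 127, 126, 110, 176, 203, 233, 228, 225, 227, 225, 227, 226, 225, 225]
[132, 131, 132, 131, 132, 129, 128, 141, 158, 169, 175, 181, 182, 189, 195, 198, 201, 203] [171, 162, 157, 154, 142, 132, 122, 104, 104, 106, 110, 107, 107, 107, 107, 103, 140, 159]
[229, 230, 216, 152, 112, 127, 128, 127, 144, 161, 168, 176, 183, 185, 193, 196, 199, 202] [161, 157, 151, 141, 131, 116, 92, 82, 71, 95, 154, 169, 166, 165, 164, 164, 162, 159]
tube end bottom/top [0.0807 0.0011 0.0081] [ 0.0801  0.001  -0.0179] [ 0.063  -0.0111 -0.0049] [ 0.063   0.0145 -0.0049]
heading 20.503739148810695 tilt [ 1.15802643e-03 -4.61587810e-04 -9.99999223e-01]
```

The gap is 17.7 mm and the lateral error is under 1 mm. Lowering and watching the force.

step_arm:
  commands:
    - {"travel":[0,0,0.012],"turn":[0,0,0]}
    - {"travel":[0,0,0.024],"turn":[0,0,0]}
    - {"travel":[0,0,0.03],"turn":[0,0,0]}
    - {"travel":[0,0,0.03],"turn":[0,0,0]}
    - {"travel":[0,0,0.03],"turn":[0,0,0]}

```text
time: 7.15
position: [0.5204, -0.2073, 0.0741]
tool_rot: [-3.091, -0.558, 0.001]
ft_force: [0.0, -0.0, -0.9]
grip_width: 0.287
grip_force: 35.0
```

step_arm:
  commands:
    - {"travel":[0,0,0.002],"turn":[0,0,0]}
    - {"travel":[0,0,0.004],"turn":[0,0,0]}
    - {"travel":[0,0,0.006],"turn":[0,0,0]}
    - {"travel":[0,0,0.007],"turn":[0,0,0]}
    - {"travel":[0,0,0.007],"turn":[0,0,0]}

```text
time: 7.65
position: [0.5209, -0.2076, 0.0679]
tool_rot: [3.091, 0.559, 0.001]
ft_force: [-1.1, 0.7, 2.0]
grip_width: 0.289
grip_force: 35.0
```

```bash
cat >> h.py <<'E'
def avg(n=8):
    f=[]
    for i in range(n): ctrl.get_image('wrist'); s=ctrl.get_state(); f.append(np.r_[s['ft_force'],s['position'],s['torque']])
    print(s['time'],'F',np.mean(f,0)[:3].round(2),'p',np.mean(f,0)[3:6].round(4),'std',np.std(f,0)[3:6].round(4),'M',np.mean(f,0)[6:].round(3),s['grip_width'])
E
python3 -c "
from h import *
avg()"
```

```text
8.05 F [ 0.05 -0.31  2.46] p [ 0.5208 -0.2076  0.0679] std [0.     0.0001 0.0001] M [-0.066  0.026  0.12 ] 0.28922956195345967
```

step_arm:
  commands:
    - {"travel":[0,0,0.002],"turn":[0,0,0]}
    - {"travel":[0,0,0.004],"turn":[0,0,0]}
    - {"travel":[0,0,0.0055],"turn":[0,0,0]}
    - {"travel":[0,0,0.0055],"turn":[0,0,0]}

```text
time: 8.45
position: [0.5208, -0.2075, 0.0621]
tool_rot: [3.091, 0.558, 0.001]
ft_force: [-0.3, 0.2, 5.7]
grip_width: 0.29
grip_force: 35.0
```

```bash
python3 -c "
from h import *
avg(10)"
```

```text
8.95 F [-0.31 -0.27  5.06] p [ 0.5208 -0.2075  0.0623] std [0. 0. 0.] M [-0.051  0.054  0.156] 0.28721297598246687
```

Cradle force is about 6.2 N and sinkage about 7.5 mm, with almost no side load. Sliding towards the stop.

step_arm:
  commands:
    - {"travel":[0.002,0,0.0003],"turn":[0,0,0]}
    - {"travel":[0.005,0,0.0003],"turn":[0,0,0]}
    - {"travel":[0.008,0,0.0003],"turn":[0,0,0]}
    - {"travel":[0.011,0,0.0003],"turn":[0,0,0]}
    - {"travel":[0.013,0,0.0003],"turn":[0,0,0]}

```text
time: 9.45
position: [0.5302, -0.2041, 0.061]
tool_rot: [-3.092, -0.557, 0.009]
ft_force: [-5.3, -2.0, 5.4]
grip_width: 0.286
grip_force: 35.0
```

```bash
python3 -c "
from h import *
avg(6);snap('wrist','w5.png')"
```

```text
9.75 F [-4.39 -1.92  6.14] p [ 0.5305 -0.2039  0.0611] std [0. 0. 0.] M [-0.379  0.969  0.206] 0.28419999227181464
```

View pics/w5.png

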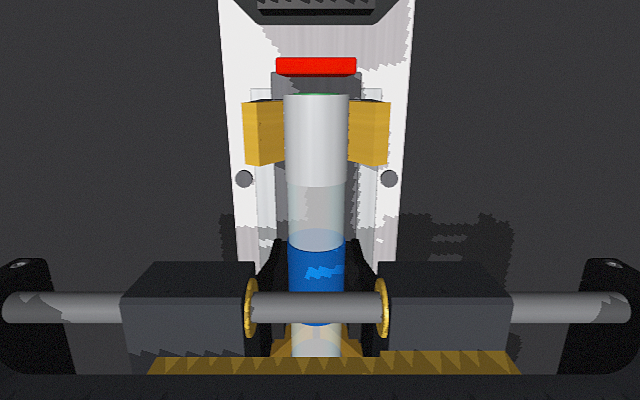

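The tube (end at row 94) slides under the stop (row 74) without slipping in the grip, with about 7 mm left. Easing the press slightly and going on.

step_arm:
  commands:
    - {"travel":[0.002,0,-0.0006],"turn":[0,0,0]}
    - {"travel":[0.004,0,-0.0008],"turn":[0,0,0]}
    - {"travel":[0.0055,0,-0.0008],"turn":[0,0,0]}
    - {"travel":[0.0065,0,-0.0008],"turn":[0,0,0]}

```text
time: 10.2
position: [0.5363, -0.2017, 0.0618]
tool_rot: [-3.092, -0.557, 0.008]
ft_force: [-5.8, -2.0, 5.1]
grip_width: 0.288
grip_force: 35.0
```

```bash
python3 -c "
from h import *
avg(6)"
```

```text
10.5 F [-4.57 -2.12  4.76] p [ 0.5365 -0.2017  0.0618] std [0. 0. 0.] M [-0.405  0.988  0.18 ] 0.28987023145045576
```

step_arm:
  commands:
    - {"travel":[0.0006,0,0.0003],"turn":[0,0,0]}
    - {"travel":[0.0012,0,0.0003],"turn":[0,0,0]}
    - {"travel":[0.0015,0,0.0003],"turn":[0,0,0]}

```text
time: 10.8
position: [0.5373, -0.2014, 0.0614]
tool_rot: [-3.092, -0.557, 0.01]
ft_force: [-5.5, -2.0, 6.2]
grip_width: 0.287
grip_force: 35.0
```

```bash
python3 -c "
from h import *
avg(6)"
```

```text
11.1 F [-5.61 -2.07  5.53] p [ 0.5373 -0.2014  0.0614] std [0. 0. 0.] M [-0.457  1.183  0.215] 0.2873625209651915
```

step_arm:
  commands:
    - {"travel":[0.0006,0,0],"turn":[0,0,0]}
    - {"travel":[0.0012,0,0],"turn":[0,0,0]}
    - {"travel":[0.0016,0,0],"turn":[0,0,0]}

```text
time: 11.4
position: [0.5374, -0.2015, 0.0609]
tool_rot: [-3.092, -0.556, 0.014]
ft_force: [-7.7, -3.3, 6.2]
grip_width: 0.288
grip_force: 35.0
```

```bash
python3 -c "
from h import *
avg(6);snap('wrist','w6.png')
I=cv2.imread('pics/w6.png');cv2.imwrite('pics/w6c.png',cv2.resize(I[40:340,200:440],None,fx=2,fy=2))"
```

```text
11.7 F [-8.37 -2.8   5.7 ] p [ 0.5374 -0.2015  0.0609] std [0. 0. 0.] M [-0.635  1.704  0.247] 0.2872459181291636
```

View pics/w6c.png

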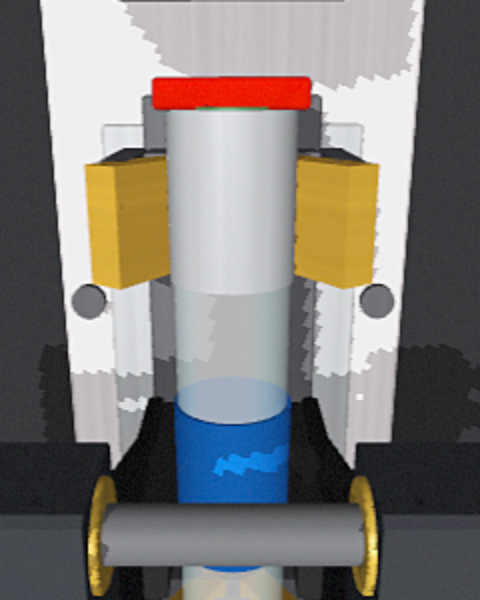

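The crop shows the tube's end against the stop. The axial force rises to 8.8 N with no further motion, and the press is 6.8 N, so the cradle is down about 8.6 mm. Handing in.

```bash
python3 -c "
from h import *
avg(3);print(ctrl.close_job())"
```

```text
11.9 F [-8.76 -2.77  6.49] p [ 0.5374 -0.2015  0.0609] std [0. 0. 0.] M [-0.657  1.675  0.235] 0.2901623071012883
the job is handed in; nothing more can be done
None
```

I handed the job in at 11.9 s, with the blue-sleeved tube still gripped, pressed into the V with the cradle about 9 mm of its 16 mm down, and its end held against the red stop; no verdict came back.

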